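# Cap off the square-tank pump, into the cap tray

### The arm

A 6-joint arm with a two-finger parallel gripper is mounted at the origin on the work surface. World frame = base frame: x ahead of the robot, y to its left, z up, the work surface at z = 0. Lengths are in mm, angles in rad, forces in N, time in s.
With the tool pointing down it reaches from about 300 to 775 mm from the base axis. Payload 14.6 kg.
Tool frame: the origin (TCP) lies at the very end of the fingers, on their centre line; the grasp point (between the pads) lies 19 mm behind it; z points along the fingers, y is the direction in which the jaws open and shut (so a half turn about z gives the same grasp; the last joint's range is limited). The gripper opens to 94 mm and grips with 3 to 60 N. Pads are 16 mm wide; open, the fingers measure 119 mm over their backs; the gripper's body (75 mm by 177 mm) begins 78 mm behind the grasp point.
Start: joints at [-1.254, 0.3, 1.521, -0, 1.321, -0.067], TCP at [205.938, -509.979, 205.446] pointing down, gripper open.
Joint ranges: [-3.03, 3.03], [-0.79, 2.21], [0.23, 2.52], [-1.04, 4.18], [0, 3.07], [-2.55, 2.55]. Speed limits (rad/s): [2.22, 2.22, 2.57, 3.14, 3.14, 3.14].

### API

Orientations are given as [roll, pitch, yaw] about the fixed x, y, z axes, in that order (R = Rz(yaw) Ry(pitch) Rx(roll)).
In Python, from cell import manip gives the robot as it stands.
- The arm moves only by the shell command python3 -m inch 'ROWS' [FORCE]. ROWS is a JSON object of lists of equal length, an entry for each row: "grip": the opening, from -1 (shut) to 1 (fully open), so that 0 is half open; "travel": the shift along the world's x, y, z in cm, a list of three; "turn": the turn, a rotation vector about the world's x, y, z in degrees, a list of three. A call has 1 to 10 rows; each row is the pose to reach, as a shift and turn from the pose measured when the call began; what a row does not reach only later rows make up. A row lasts 1/8 s, in which the tool goes at most 62.5 mm and 10.7 degrees, less where a joint would pass 70% of its speed; a pose out of reach is approached as far as the arm can. A call with a gripper value outside its range is refused whole. The fingers move at their own pace and stop on an object; FORCE is the grip in N (left out, the last holds). Time passes only in rows, so rows that repeat a pose let the fingers close. It gives the time, the measured TCP pose, the force and the opening at its end, in the units of the state.
- manip.read_state(): the state, without advancing time (a new reading comes with each control period).
- manip.camera(name): name is "side" or "top" or "wrist"; returns (picture, depth): 420x560x3 uint8, red, green, blue; 420x560 float32, mm along the optical axis (not along the pixel's ray), 0 where there is no reading.
- manip.calibration(name): a dict with "fx", "fy", "cx", "cy" (pixels), "world_from_camera" (4x4, takes a point from camera to world coordinates). Camera axes: x right, y up, looking along -z (the intrinsics and any distortion apply to the point x, -y, -z); pixel columns grow to the right and rows downward; lengths in mm; the calibration is good to about 2 mm. A picture is of the moment at which its call begins: read the wrist's pose just before it. calibration takes no time and is no camera call; for the wrist camera it gives the pose at the moment of the call.
- manip.sign_off(): hands the job in, once; it reports no verdict.
Trained networks look in the newest picture that a camera, given by its name, has taken for a name from the list of things; names that differ only in an ending like _2 or _b are one class to them, and where a whole thing is asked for, a point or a joint stands for the part that bears it (a point fixed in the world has none). Each returns a list of dicts, best first, with "p" (0 to 1); they miss things now and then, are a little off and sometimes report something else, mostly with a low value. They report only what shows in the picture. A call takes as long as a camera call. They do not tell look-alikes from the thing itself.
- manip.look_for(camera, label): "bbox" ([left, top, right, bottom] in pixels, round what is visible of it).
The state is a dict: "clock": time; "joints": joint angles; "qd": joint speeds; "effort": joint torques, N m; "eef_pos": TCP position; "eef_rot": TCP orientation; "wrist_force": force on the tool from outside, world axes, zero at the start; "moment": the same for the moment, N m; "finger_gap": finger opening in mm.
Only numpy, scipy, OpenCV 4.12 (cv2) and the standard library are available. Lean on these libraries where they do the work, as an engineer would, in place of code of your own. Each camera call takes 0.05 s, during which the arm holds its last target.

### The job

On the used-parts bench, lift the loose black cap straight up off the pump with the square tank (the pumps with round tanks keep theirs). Lower it, right way up, into the empty round pocket of the aluminium cap tray, let go only once it is down in the pocket, and leave the other cap in its own pocket.

Things in the scene. Friction and masses are not known exactly. Their poses are not given: they have to be found in the camera images.
- cap_centre (a point): Loose ribbed black plastic cap of the square-tank pump: round, 46 mm across (48 over ribs), 40 mm tall, about 45 g, hollow, open below. Stands over the filler neck without thread or catch, 3 mm play all round. The point is its centre, 20 mm above its lower rim; z points up through the closed top. Pinch its sides in the upper half, in any direction.
- square_pump: Fixed pump with a square cream plastic tank (105 x 105 mm) on a 125 mm metal base; in a row with two round-tank pumps, in any order, same height, caps screwed tight, about 210 mm apart. Origin: centre of its underside, z up. Flat tank top at 165 mm, cap rim rests on it; cap top at 205 mm. Filler neck in the middle, 32 mm wide, 22 mm high, inside the cap: the cap must rise 22 mm to be clear.
- pocket (a point): Empty pocket (66 mm wide, 8 mm deep, flat brown floor) of the cap tray, a fixed aluminium block 90 x 180 x 14 mm. The point is the centre of the pocket's floor, 6 mm above the table; a cap standing in it has its centre 20 mm above this. y runs along the tray away from the other pocket, which is 90 mm away towards -y and holds another cap; x runs across the tray, the side with free finger room.
- other_cap_centre (a point): Another cap of the same look and size, loose, standing in the tray's other pocket; to be left there. The point is its centre, 20 mm above its underside.
Mind the look-alikes: they are no part of the job. Leave any purple look-alike of the square_pump alone.

How it is judged (in metres and radians):
On the way, in this order (a step that is already met when the one before it is completed fails the run):
1. the cap is held and lifted clear of the filler neck (z of cap_centre in the frame of square_pump above 0.21 m and contact force between the fingers and cap above 0.3 N), for 0.1 s.
2. the cap, still held, is down in the empty pocket (its underside within 10 mm of the pocket's floor) (horizontal distance between cap_centre and pocket below 0.015 m and z of cap_centre in the frame of pocket below 0.03 m and contact force between the fingers and cap above 0.3 N), for 0.05 s.
At the end, for the whole second after the job is handed in: The square-tank pump's cap stands right way up (within 10 degrees), at rest, flat on the floor of the empty tray pocket: its centre within 15 mm of the pocket's centre sideways and 16 to 23 mm above the pocket's floor. The other cap is still in its pocket (moved less than 25 mm) (horizontal distance between cap_centre and pocket below 0.015 m and z of cap_centre in the frame of pocket between 0.016 and 0.023 m and angle between cap_centre's own z axis and vertical below 0.175 rad and linear speed of cap below 0.02 m/s and distance of other_cap_centre from where it was at the start of the episode below 0.025 m); the robot touches nothing.
It fails at once if the other cap is taken or knocked out of its pocket (moved 25 mm or more) (distance of other_cap_centre from where it was at the start of the episode above 0.025 m).
It also fails if it takes over 40 s, if anything falls off the work surface, if the arm or the gripper's body presses on something with over 40 N, if the wrist force passes 120 N, or if a joint passes its speed limit or range.

## Working session

There is one attempt and no reset: what is moved stays moved. The work goes in short steps, Python scripts to look and compute and a shell command to move; the robot and the scene stay as the last step left them, time stands still between calls to the robot, and variables do not carry over. Pictures are saved under pics/ and viewed, and the job is handed in when it is done.

```bash
ls; mkdir -p pics; cat > h.py <<'E'
import numpy as np,cv2
from cell import manip
def shot(n,f):
    c=manip.calibration(n); p,d=manip.camera(n)
    cv2.imwrite('pics/'+f+'.png',p[:,:,::-1]); np.savez('pics/'+f+'.npz',p=p,d=d,**{k:np.array(v) for k,v in c.items()})
    return c,p,d
def cloud(c,d):
    v,u=np.mgrid[:d.shape[0],:d.shape[1]]
    x=(u-c['cx'])/c['fx']*d; y=(v-c['cy'])/c['fy']*d
    P=np.stack([x,-y,-d,np.ones_like(d)],-1)
    return (P@np.array(c['world_from_camera']).T)[...,:3]
E
python3 - <<'E'
from h import *
print(manip.read_state())
for n in ['top','side']:
    c,p,d=shot(n,n+'1'); print({k:(v if k!='world_from_camera' else np.round(v,3).tolist()) for k,v in c.items()})
    for l in ['square_pump','cap_centre','pocket','other_cap_centre']:
        print(n,l,[(r['bbox'],round(r['p'],2)) for r in manip.look_for(n,l)][:5])
E
```

```text
pics
{'clock': 0.0, 'joints': array([-1.25359382e+00,  3.00458982e-01,  1.52158578e+00, -2.36311892e-05,
        1.32071874e+00, -6.66138736e-02]), 'qd': array([-0.00082081, -0.00090112, -0.00100217,  0.00098828,  0.00084607,
       -0.00216709]), 'effort': array([-5.46589145e-04, -5.31802046e+01, -3.52736986e+01,  7.07854866e-02,
        2.43411813e-02, -9.38010339e-05]), 'eef_pos': array([ 205.85395273, -509.73204605,  204.89099758]), 'eef_rot': array([-3.14042288e+00, -5.50981669e-05,  3.83822206e-01]), 'wrist_force': array([-0.77499315, -0.15613252,  0.37719969]), 'moment': array([-0.01969823,  0.04980366, -0.01421896]), 'finger_gap': 93.99107259237582}
{'fx': 382.20550776535, 'fy': 382.20550776535, 'cx': 280.9127552600161, 'cy': 213.8410176827782, 'world_from_camera': [[-0.004, 0.992, -0.128, 330.169], [-1.0, -0.004, 0.007, 4.52], [0.006, 0.128, 0.992, 990.817], [0.0, 0.0, 0.0, 1.0]]}
top square_pump [([157.0, 253.1, 225.1, 318.5], 0.92), ([161.3, 99.5, 232.5, 175.7], 0.91)]
top cap_centre [([173.0, 106.1, 198.0, 135.4], 0.69)]
top pocket [([330.3, 187.9, 398.7, 239.1], 0.55)]
top other_cap_centre [([372.6, 208.6, 391.3, 231.2], 0.78)]
{'fx': 403.5855594506267, 'fy': 403.5855594506267, 'cx': 286.0077878324418, 'cy': 210.5903376914445, 'world_from_camera': [[0.986, 0.077, -0.146, 342.561], [-0.165, 0.502, -0.849, -663.251], [0.008, 0.861, 0.508, 516.823], [0.0, 0.0, 0.0, 1.0]]}
side square_pump [([316.5, 139.4, 376.1, 217.0], 0.83), ([163.3, 140.6, 231.3, 230.0], 0.7)]
side cap_centre [([340.2, 128.1, 361.5, 150.7], 0.62)]
side pocket [([272.2, 295.1, 336.7, 392.3], 0.91)]
side other_cap_centre [([295.5, 337.5, 324.5, 374.7], 0.79)]
```

View pics/top1.png

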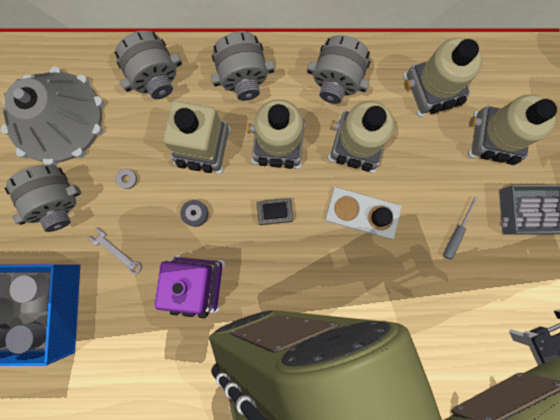

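View pics/side1.png

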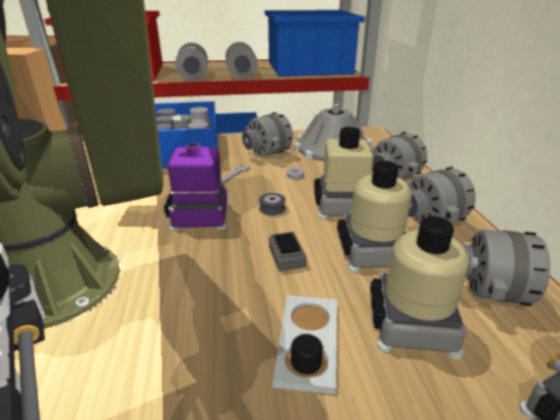

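```bash
python3 - <<'E'
import cv2,numpy as np
t=cv2.imread('pics/top1.png');s=cv2.imread('pics/side1.png')
a=cv2.resize(t[85:330,140:270],None,fx=2.4,fy=2.4,interpolation=cv2.INTER_CUBIC)
b=cv2.resize(s[110:290,150:400],None,fx=1.9,fy=1.9,interpolation=cv2.INTER_CUBIC)
o=np.zeros((590,800,3),np.uint8);o[:a.shape[0],:a.shape[1]]=a;o[:b.shape[0],320:320+b.shape[1]]=b
cv2.imwrite('pics/crop1.png',o)
E
```

```text
(no output)
```

View pics/crop1.png

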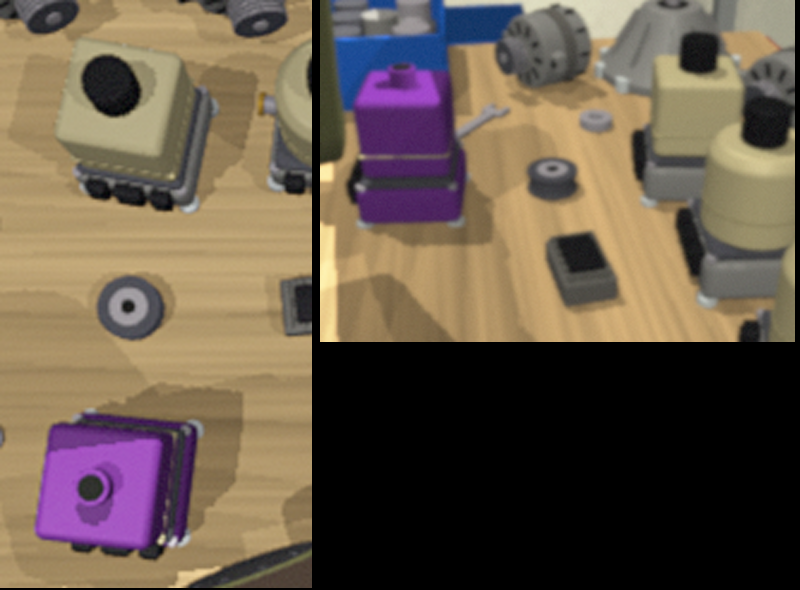

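Candidates in the top view are the cream square tank (195,135) with its black cap at (185,120), the purple square look-alike (187,288) without a cap, and the round tanks at (278,130), (363,130), (450,75) and (525,125). The cream square one fits: it is cream, square, and stands in a row with two round ones. The enlarged crop confirms it. The tray is at (363,212), with its empty pocket at (347,208) and the other cap at (382,216). Next I measure these.

```bash
python3 - <<'E'
from h import *
def load(f):
    z=np.load('pics/'+f+'.npz'); c={k:z[k] for k in ['fx','fy','cx','cy','world_from_camera']}
    return z['p'].astype(int),cloud(c,z['d']),z['d']
for n,box,tb in [('top',(165,98,205,142),(322,180,405,242)),('side',(325,120,380,160),(268,290,345,395))]:
    p,P,d=load(n+'1')
    g=p.max(-1)
    m=np.zeros(g.shape,bool); m[box[1]:box[3],box[0]:box[2]]=1
    q=m&(d>0)&(g<70)&(P[...,2]>155)
    X=P[q]; print(n,'cap dark n',len(X),'z',np.percentile(X[:,2],[2,50,90,98]))
    zt=np.percentile(X[:,2],95)
    T=X[X[:,2]>zt-6]; print(' top face',len(T),T.mean(0),(T.min(0)+T.max(0))/2,np.ptp(T,0), cv2.minEnclosingCircle(T[:,:2].astype(np.float32)))
    # tank top
    k=m&(d>0)&(g>90)&(P[...,2]>155)&(P[...,2]<175); 
    print(' tank z',np.median(P[k][:,2]), cv2.minAreaRect(P[k][:,:2].astype(np.float32)) if k.sum() else None)
    m=np.zeros(g.shape,bool); m[tb[1]:tb[3],tb[0]:tb[2]]=1
    br=m&(p[...,0]-p[...,2]>40)&(d>0)
    sat=p.max(-1)-p.min(-1)
    al=m&(sat<35)&(g>110)&(d>0)&(P[...,2]>8)&(P[...,2]<22)
    A=P[al]; r=cv2.minAreaRect(A[:,:2].astype(np.float32)); print(' tray',len(A),np.median(A[:,2]),r)
    hull=cv2.convexHull(np.argwhere(al)[:,::-1].astype(np.int32)); 
    msk=np.zeros(g.shape,np.uint8); cv2.fillConvexPoly(msk,hull,1)
    msk=cv2.erode(msk,np.ones((3,3)))
    pk=br&(msk>0); N,L,S,C=cv2.connectedComponentsWithStats(pk.astype(np.uint8))
    for i in range(1,N):
        if S[i,4]>60:
            B=P[L==i]; print(' pocket',S[i],C[i],np.median(B[:,2]),B.mean(0),cv2.minEnclosingCircle(B[:,:2].astype(np.float32)))
    oc=m&(d>0)&(g<70)&(P[...,2]>40); B=P[oc]; print(' other cap',len(B),np.percentile(B[:,2],95),cv2.minEnclosingCircle(B[B[:,2]>np.percentile(B[:,2],95)-6][:,:2].astype(np.float32)))
E
```

```text
top cap dark n 457 z [170.14035073 204.43872398 206.62969735 207.50354495]
 top face 320 [639.61673456 205.37740597 205.15173157] [639.99880307 205.21561145 205.3104155 ] [43.49473468 42.86974448  8.00042583] ((640.34912109375, 205.86988830566406), 22.190532684326172)
 tank z 164.99512050656222 ((648.5541381835938, 212.907470703125), (89.489990234375, 97.22640991210938), 88.53773498535156)
 tray 1442 13.294704594960479 ((459.307861328125, -214.15472412109375), (180.13185119628906, 90.6850814819336), 73.93852233886719)
 pocket [335 197  24  23 442] [346.22171946 208.06334842] 5.910082124253222 [ 471.38647426 -172.665684      5.92281691] ((471.4565734863281, -172.8806610107422), 31.1348876953125)
 pocket [368 206  22  24 124] [375.62096774 219.5483871 ] 6.232090098867161 [ 440.79581139 -247.90428869    7.48346835] ((446.4620361328125, -259.0610046386719), 31.28756332397461)
 other cap 258 47.74431923910063 ((446.47650146484375, -256.87921142578125), 22.51677894592285)
side cap dark n 381 z [168.94843273 192.56774332 205.00653113 205.67633922]
 top face 133 [638.19346637 195.42832554 20
[... 164 characters left out ...]
4158213589099 ((638.9011840820312, 197.0816650390625), (101.3897933959961, 102.53606414794922), 79.9715347290039)
 tray 2887 13.578654153839011 ((457.4228515625, -218.54222106933594), (182.19039916992188, 89.9701156616211), 73.8702163696289)
 pocket [292 306  37  24 705] [309.81560284 317.54042553] 6.169904060525312 [ 470.07455123 -172.94486972    6.20355469] ((469.1272277832031, -174.4522247314453), 32.265018463134766)
 pocket [286 352  41  25 224] [305.00892857 366.02232143] 6.1678206262930075 [ 441.49327654 -269.07782029    6.34994973] ((445.3216857910156, -258.1739196777344), 31.16742706298828)
 other cap 581 46.92077313166976 ((444.12506103515625, -265.4508361816406), 22.78862953186035)
```

```bash
python3 - <<'E'
from h import *
cs=[]
for n in ['top','side']:
    z=np.load('pics/'+n+'1.npz'); c={k:z[k] for k in ['fx','fy','cx','cy','world_from_camera']}
    P=cloud(c,z['d']); ok=z['d']>0; cs.append(P[ok])
P=np.concatenate(cs)
q=np.array([471,-173]); a=np.deg2rad(-16)
ex=np.array([np.cos(a),np.sin(a)]); ey=np.array([-ex[1],ex[0]])
r=P[:,:2]-q; u=r@ex; v=r@ey
for lo,hi in [(60,90),(90,120),(120,160),(160,215)]:
    for nm,uu,vv in [('jaw x',120,50),('jaw y',50,120)]:
        s=(P[:,2]>lo)&(P[:,2]<hi)&(abs(u)<uu)&(abs(v)<vv)
        print(lo,hi,nm,s.sum(), (np.abs(u[s]).min(),u[s].min(),u[s].max(),v[s].min(),v[s].max()) if s.sum() else '')
s=(P[:,2]>150)&(P[:,2]<260)&(P[:,0]>450)&(P[:,0]<900)&(abs(P[:,1])<450)
H,_,_=np.histogram2d(P[s,0],P[s,1],bins=[np.arange(450,901,50),np.arange(-450,451,50)])
print(H.astype(int))
s=(P[:,2]>215)&(P[:,0]>350)&(P[:,0]<780)&(abs(P[:,1])<450);print(s.sum(),P[s].min(0) if s.sum() else '',P[s].max(0) if s.sum() else '')
E
```

```text
60 90 jaw x 25 (np.float64(102.48305863758958), np.float64(102.48305863758958), np.float64(119.98283990902549), np.float64(-33.17184491451421), np.float64(37.71221656451198))
60 90 jaw y 0 
90 120 jaw x 0 
90 120 jaw y 0 
120 160 jaw x 0 
120 160 jaw y 0 
160 215 jaw x 0 
160 215 jaw y 0 
[[   0    0    0    0    0    0    0    0    0    0    0    0    0    0
     0    0    0    0]
 [   0    0    0    0    0    0    0    0    0    0    0    0    0    0
     0    0    0    0]
 [   0    0    0    0  253   83    0    0   48   53    0    0  251  153
    13    0    0    0]
 [   0    0    0  389 2015  844    0   42 1285  772   39   16 1111  666
   104    0    0    0]
 [   0    0    0  200  802  351    0   36  755  365   32   91  520  331
    18    0    0    0]
 [  24    1    0    0    0    0    0    0    6    7    0    0    0    0
     0    0    0    0]
 [ 622  413    0    0    0    0    0    0    0    0    0    0    0    0
     0    0    0    0]
 [ 206  310    0    0    0    0    0    0    0    0    0    0    0    0
     0    0    0    0]
 [   4    1    0    0    0    0    0    0    0    0    0    0    0    0
     0    0    0    0]]
0
```

```bash
python3 -m inch '{"grip":[1,1,1,1,1,1,1,1],"travel":[[0,0,6],[1,3,11],[4,8,12.5],[7,13,12.5],[10,18,12.5],[14,24,12.5],[18,30,12.5],[22,36,12.5]],"turn":[[0,0,5],[0,0,14],[0,0,23],[0,0,32],[0,0,40],[0,0,48],[0,0,52],[0,0,52]]}' 20; python3 -c "
from cell import manip;s=manip.read_state();print(s)"
```

```text
clock: 1.5
eef_pos: [410.6, -172.1, 330.7]
eef_rot: [3.141, 0.0, 1.292]
wrist_force: [0.9, 0.0, -0.2]
finger_gap: 94.0
{'clock': 1.5, 'joints': array([-4.79083019e-01, -8.58635891e-03,  1.58643832e+00, -1.24244091e-05,
        1.56308641e+00, -2.00582492e-01]), 'qd': array([ 1.13506131,  0.15553471, -0.14697222,  0.00276582, -0.00165323,
        1.1584824 ]), 'effort': array([ -8.64255667, -40.49074173, -35.63313961,   0.10187089,
         0.24884169,  -3.02290544]), 'eef_pos': array([ 410.64827814, -172.07009945,  330.69306979]), 'eef_rot': array([3.14095396e+00, 1.42534328e-04, 1.29229585e+00]), 'wrist_force': array([ 0.8715406 ,  0.03921644, -0.16803013]), 'moment': array([-0.07524139, -0.02185018,  0.03202892]), 'finger_gap': 93.9708373290326}
```

```bash
python3 -m inch '{"grip":[1,1,1,1,1,1,1,1,1,1],"travel":[[3,5,0],[6,10,0],[9.5,15.5,0],[13,21,0],[16.5,26.5,0],[20,32,0],[22.9,37.4,0],[22.9,37.4,0],[22.9,37.4,0],[22.9,37.4,0]],"turn":[[0,0,0],[0,0,0],[0,0,0],[0,0,0],[0,0,0],[0,0,0],[0,0,0],[0,0,0],[0,0,0],[0,0,0]]}'; python3 - <<'E'
from h import *
print(manip.read_state()['eef_pos'])
c,p,d=shot('wrist','w1'); print(np.round(c['world_from_camera'],2).tolist())
for n in ['top','side']: shot(n,n+'2')
E
```

```text
clock: 2.75
eef_pos: [639.4, 200.6, 331.5]
eef_rot: [3.14, -0.0, 1.291]
wrist_force: [-0.5, 0.4, 0.5]
finger_gap: 93.9
[639.4449897  200.64249306 331.46218858]
[[0.96, 0.27, 0.06, 657.44], [-0.28, 0.94, 0.22, 262.69], [0.0, -0.23, 0.97, 510.68], [0.0, 0.0, 0.0, 1.0]]
```

View pics/w1.png

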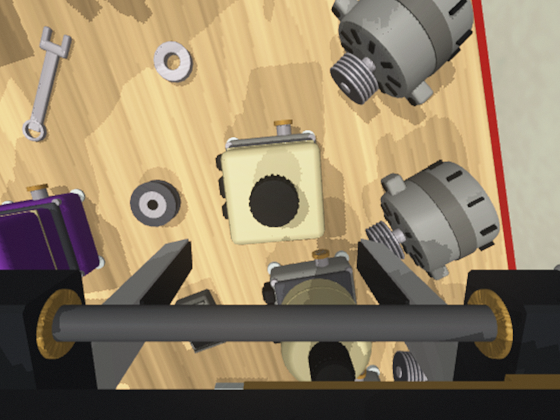

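The wrist view shows the cream square tank at about (275,190) with its cap at (275,202). The round-tank pump next to it is lower, at (315,300). Now I measure the cap.

```bash
python3 - <<'E'
from h import *
z=np.load('pics/w1.npz'); c={k:z[k] for k in ['fx','fy','cx','cy','world_from_camera']}
d=z['d'];P=cloud(c,d);p=z['p'].astype(int);g=p.max(-1)
m=np.zeros(g.shape,bool);m[165:235,240:310]=1
q=m&(g<70)&(d>0); X=P[q]; print(len(X),np.percentile(X[:,2],[5,50,95]))
T=X[X[:,2]>np.percentile(X[:,2],95)-6]; print(T.mean(0),cv2.minEnclosingCircle(T[:,:2].astype(np.float32)))
m[:]=0;m[130:245,215:330]=1
k=m&(d>0)&(P[...,2]>158)&(P[...,2]<172); print(np.median(P[k][:,2]),cv2.minAreaRect(P[k][:,:2].astype(np.float32)))
E
```

```text
1967 [197.57448735 204.67381349 205.87316516]
[640.98448046 204.89139037 204.7381128 ] ((641.4194946289062, 203.47958374023438), 23.574560165405273)
164.48940611535454 ((640.923583984375, 204.47064208984375), (103.56906127929688, 103.52787017822266), 79.38211822509766)
```

```bash
python3 -m inch '{"grip":[1,1,1,1,1,1,1],"travel":[[0.16,0.39,-3],[0.16,0.39,-7],[0.16,0.39,-11],[0.16,0.39,-14],[0.16,0.39,-15.3],[0.16,0.39,-15.3],[0.16,0.39,-15.3]],"turn":[[0,0,0],[0,0,0],[0,0,0],[0,0,0],[0,0,0],[0,0,0],[0,0,0]]}'; python3 - <<'E'
from h import *
shot('wrist','w2'); shot('side','side3')
s=cv2.imread('pics/side3.png')[80:240,260:460]; cv2.imwrite('pics/s3.png',cv2.resize(s,None,fx=3,fy=3))
E
```

```text
clock: 3.78
eef_pos: [641.6, 204.8, 180.3]
eef_rot: [3.138, -0.002, 1.291]
wrist_force: [0.2, -0.5, -0.0]
finger_gap: 93.7
```

View pics/s3.png

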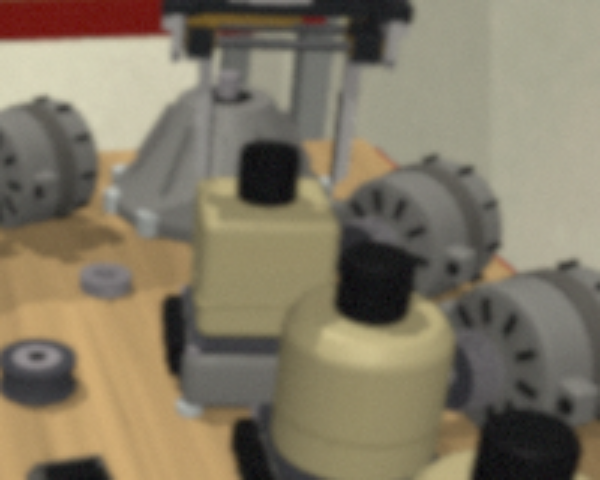

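View pics/w2.png

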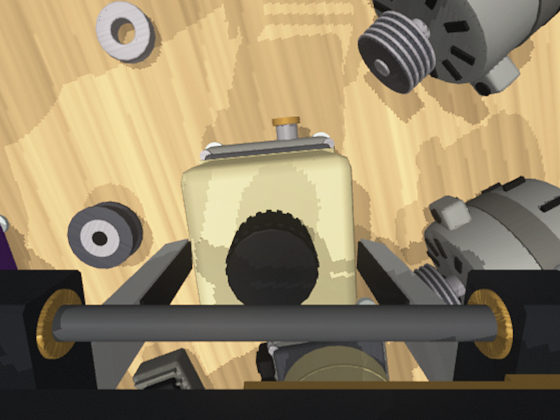

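Fingers straddle the cap evenly: it is centred at (272,262) in the wrist view, with the pads at 190 and 360. I'll close on it.

```bash
python3 -m inch '{"grip":[0.4,0.2,0,-0.1,-0.3,-0.3,-0.3,-0.3],"travel":[[0,0,-0.1],[0,0,-0.1],[0,0,-0.1],[0,0,-0.1],[0,0,-0.1],[0,0,-0.1],[0,0,-0.1],[0,0,-0.1]],"turn":[[0,0,0],[0,0,0],[0,0,0],[0,0,0],[0,0,0],[0,0,0],[0,0,0],[0,0,0]]}' 15
```

```text
clock: 4.88
eef_pos: [641.5, 204.8, 178.9]
eef_rot: [3.138, -0.001, 1.291]
wrist_force: [0.1, -0.6, 0.1]
finger_gap: 45.6
```

```bash
python3 -m inch '{"grip":[-0.3,-0.3,-0.3,-0.3,-0.3,-0.3,-0.3],"travel":[[0,0,0.5],[0,0,1.5],[0,0,3],[0,0,5],[0,0,7],[0,0,8.5],[0,0,8.5]],"turn":[[0,0,0],[0,0,0],[0,0,0],[0,0,0],[0,0,0],[0,0,0],[0,0,0]]}'; python3 - <<'E'
from h import *
shot('wrist','w3'); shot('side','side4')
s=cv2.imread('pics/side4.png')[30:230,240:460]; cv2.imwrite('pics/s4.png',cv2.resize(s,None,fx=3,fy=2.9))
E
```

```text
clock: 5.75
eef_pos: [641.8, 204.9, 265.5]
eef_rot: [3.136, -0.003, 1.291]
wrist_force: [-0.1, -0.5, -0.4]
finger_gap: 45.9
```

View pics/s4.png

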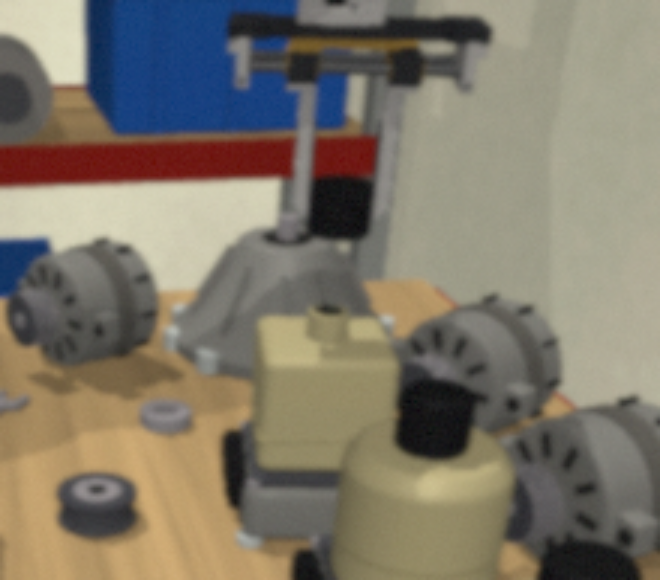

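View pics/w3.png

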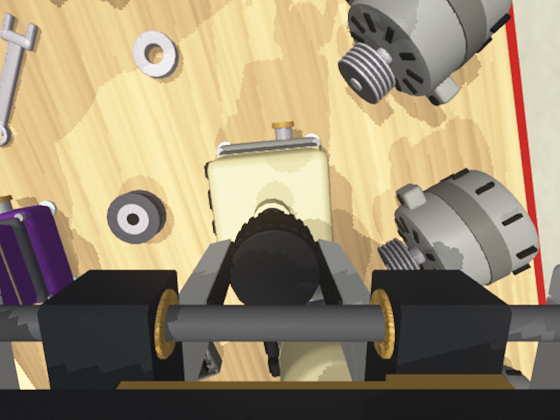

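The cap is held upright between the fingers, at (275,262) in the wrist view, and the bare filler neck shows below it. I'll measure the cap's offset in the hand.

```bash
python3 - <<'E'
from h import *
def off(f,tcp):
    z=np.load('pics/'+f+'.npz'); c={k:z[k] for k in ['fx','fy','cx','cy','world_from_camera']}
    d=z['d'];P=cloud(c,d);g=z['p'].max(-1)
    m=np.zeros(g.shape,bool);m[200:303,225:330]=1
    q=m&(g<70)&(d>0)&(P[...,2]>tcp[2]+5); X=P[q]; zt=np.percentile(X[:,2],90)
    T=X[X[:,2]>zt-4]; print(zt,T.mean(0),cv2.minEnclosingCircle(T[:,:2].astype(np.float32)),'tcp',tcp)
    # circle via top rim points on visible side
    h=cv2.convexHull(T[:,:2].astype(np.float32))[:,0]; a=np.c_[2*h,np.ones(len(h))]; s=np.linalg.lstsq(a,(h**2).sum(1),rcond=None)[0]; print('fit',s[:2],np.sqrt(s[2]+s[:2]@s[:2]))
off('w3',[641.8,204.9,265.5])
print(manip.read_state()['eef_pos'])
E
```

```text
292.34602447581346 [643.43168856 206.17572956 292.10510948] ((642.2372436523438, 205.6881103515625), 24.957368850708008) tcp [641.8, 204.9, 265.5]
fit [642.25900855 204.10727795] 23.00009615015787
[641.38267473 204.7439481  263.3528065 ]
```

```bash
python3 -m inch '{"grip":[-0.3,-0.3,-0.3,-0.3,-0.3,-0.3,-0.3,-0.3,-0.3,-0.3],"travel":[[-1,-2,0.5],[-3,-6.5,0.5],[-5,-11.5,0.5],[-7.5,-16.5,0.5],[-10,-22,0.5],[-12.5,-27.5,0.5],[-14.5,-32.5,0.5],[-16.2,-36.2,0.5],[-17,-37.7,0.5],[-17,-37.7,0.5]],"turn":[[0,0,0],[0,0,0],[0,0,0],[0,0,0],[0,0,0],[0,0,0],[0,0,0],[0,0,0],[0,0,0],[0,0,0]]}'
python3 -m inch '{"grip":[-0.3,-0.3],"travel":[[0,0,0],[0,0,0]],"turn":[[0,0,0],[0,0,0]]}'; python3 - <<'E'
from h import *
print(manip.read_state()['eef_pos'])
shot('wrist','w4')
E
```

```text
clock: 7.1
eef_pos: [471.2, -172.3, 268.0]
eef_rot: [3.14, -0.001, 1.29]
wrist_force: [0.5, 0.3, -0.0]
finger_gap: 46.3
clock: 7.35
eef_pos: [471.6, -171.4, 267.9]
eef_rot: [3.14, -0.001, 1.291]
wrist_force: [0.4, 0.6, 0.1]
finger_gap: 45.6
[ 471.62248052 -171.41540881  267.85849091]
```

View pics/w4.png

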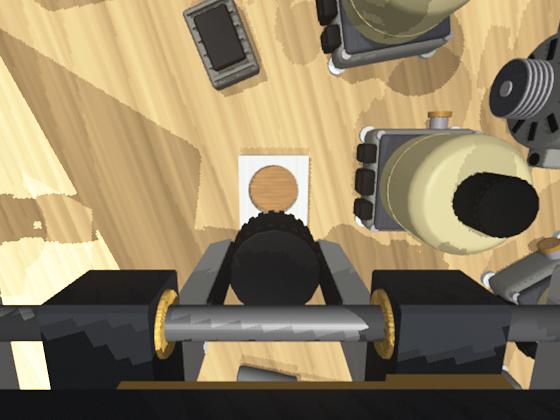

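The cap is held at (275,262) and the empty pocket is fully visible at (273,188). I'll measure the pocket in this view.

```bash
python3 - <<'E'
from h import *
z=np.load('pics/w4.npz'); c={k:z[k] for k in ['fx','fy','cx','cy','world_from_camera']}
d=z['d'];P=cloud(c,d);p=z['p'].astype(int)
m=np.zeros(d.shape,bool);m[158:214,244:304]=1
q=m&(p[...,0]-p[...,2]>40)&(d>0); X=P[q]
print(len(X),np.median(X[:,2]),X.mean(0),cv2.minEnclosingCircle(X[:,:2].astype(np.float32)))
print(manip.read_state()['eef_pos'])
E
```

```text
1804 6.178089240513344 [ 470.45548376 -173.62094436    7.99668719] ((470.1609802246094, -174.81591796875), 32.47750473022461)
[ 471.55587986 -171.5151785   267.90170488]
```

```bash
python3 -m inch '{"grip":[-0.3,-0.3,-0.3,-0.3,-0.3,-0.3,-0.3,-0.3,-0.3,-0.3],"travel":[[-0.1,-0.2,-3],[-0.1,-0.2,-7.5],[-0.1,-0.2,-12],[-0.1,-0.2,-16],[-0.1,-0.2,-19],[-0.1,-0.2,-21.5],[-0.1,-0.2,-23],[-0.1,-0.2,-24],[-0.1,-0.2,-24.5],[-0.1,-0.2,-24.5]],"turn":[[0,0,0],[0,0,0],[0,0,0],[0,0,0],[0,0,0],[0,0,0],[0,0,0],[0,0,0],[0,0,0],[0,0,0]]}'; python3 - <<'E'
from h import *
shot('wrist','w5'); shot('side','side5')
print(manip.read_state()['eef_pos'],manip.read_state()['wrist_force'])
s=cv2.imread('pics/side5.png')[220:410,200:400]; cv2.imwrite('pics/s5.png',cv2.resize(s,None,fx=3,fy=3))
E
```

```text
clock: 8.65
eef_pos: [470.7, -173.6, 23.1]
eef_rot: [3.139, -0.001, 1.291]
wrist_force: [0.4, -0.4, -0.5]
finger_gap: 46.2
[ 470.87697368 -173.65843904   23.44103409] [-0.1071684   0.19853132 -0.58256398]
```

View pics/s5.png

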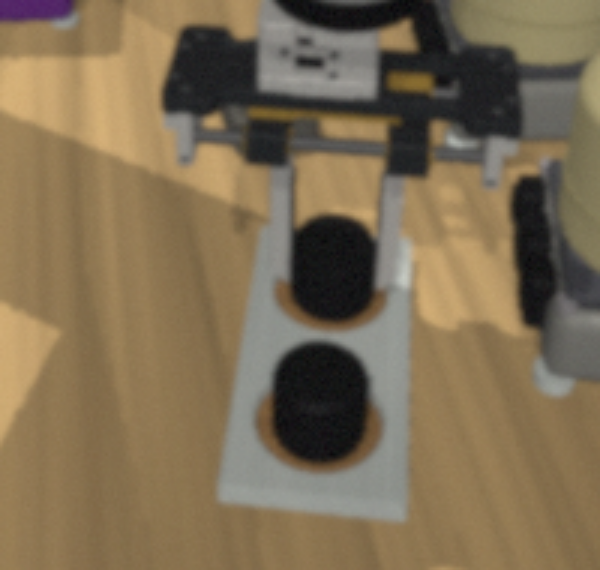

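The cap sits inside the empty pocket's ring at (333,280) of the crop, and the other cap is undisturbed at (320,400). It should have about 3 mm left to go, so I'll ease it down.

```bash
python3 -m inch '{"grip":[-0.3,-0.3,-0.3,-0.3],"travel":[[0,0,-0.1],[0,0,-0.2],[0,0,-0.3],[0,0,-0.3]],"turn":[[0,0,0],[0,0,0],[0,0,0],[0,0,0]]}'
python3 -m inch '{"grip":[-0.3,-0.3,-0.3],"travel":[[0,0,-0.1],[0,0,-0.1],[0,0,-0.1]],"turn":[[0,0,0],[0,0,0],[0,0,0]]}'
```

```text
clock: 9.25
eef_pos: [470.8, -173.7, 20.4]
eef_rot: [3.139, -0.001, 1.291]
wrist_force: [0.7, -0.9, -0.9]
finger_gap: 45.9
clock: 9.62
eef_pos: [470.9, -173.7, 19.8]
eef_rot: [3.139, -0.001, 1.291]
wrist_force: [-2.4, 1.6, 6.9]
finger_gap: 45.9
```

The 6.9 N upward force shows the cap is on the floor. I'll release and rise.

```bash
python3 -m inch '{"grip":[0.1,0.3,0.5,0.7,0.7,0.7],"travel":[[0,0,0],[0,0,0],[0,0,0],[0,0,0],[0,0,0],[0,0,0]],"turn":[[0,0,0],[0,0,0],[0,0,0],[0,0,0],[0,0,0],[0,0,0]]}'
python3 -m inch '{"grip":[0.7,0.7,0.7,0.7,0.7,0.7,0.7,0.7],"travel":[[0,0,1],[0,0,3],[0,0,6],[0,0,10],[0,0,14],[0,0,18],[0,0,20],[0,0,20]],"turn":[[0,0,0],[0,0,0],[0,0,0],[0,0,0],[0,0,0],[0,0,0],[0,0,0],[0,0,0]]}'
python3 - <<'E'
from h import *
c,p,d=shot('wrist','w6'); c2,p2,d2=shot('side','side6')
s=cv2.imread('pics/side6.png')[260:410,220:380]; cv2.imwrite('pics/s6.png',cv2.resize(s,None,fx=3.5,fy=3.5))
P=cloud(c2,d2);g=p2.max(-1)
q=(g<70)&(d2>0)&(P[...,2]>40)&(P[...,2]<60)&(abs(P[...,0]-460)<60)&(P[...,1]<-130)&(P[...,1]>-300)
X=P[q]
for n,s in [('cap',X[X[:,1]>-215]),('other',X[X[:,1]<=-215])]:
    zt=np.percentile(s[:,2],95); T=s[s[:,2]>zt-4]; print(n,zt,T.mean(0),cv2.minEnclosingCircle(T[:,:2].astype(np.float32)))
st=manip.read_state();print(st['eef_pos'],st['finger_gap'],st['clock'])
E
```

```text
clock: 10.38
eef_pos: [470.9, -173.7, 19.8]
eef_rot: [3.139, -0.001, 1.291]
wrist_force: [-1.3, 0.8, -0.0]
finger_gap: 79.4
clock: 11.38
eef_pos: [471.3, -173.9, 221.4]
eef_rot: [3.136, -0.001, 1.291]
wrist_force: [-0.2, -1.3, -0.5]
finger_gap: 80.3
cap 46.96368526108664 [ 469.5974787  -179.08104548   45.61534728] ((469.7813415527344, -178.63525390625), 22.0465030670166)
other 46.82030052717606 [ 443.54465017 -265.13855551   45.47160233] ((444.41339111328125, -262.8599548339844), 22.33072280883789)
[ 470.60324103 -173.55133137  219.18915016] 79.81150229688171 11.475
```

View pics/s6.png

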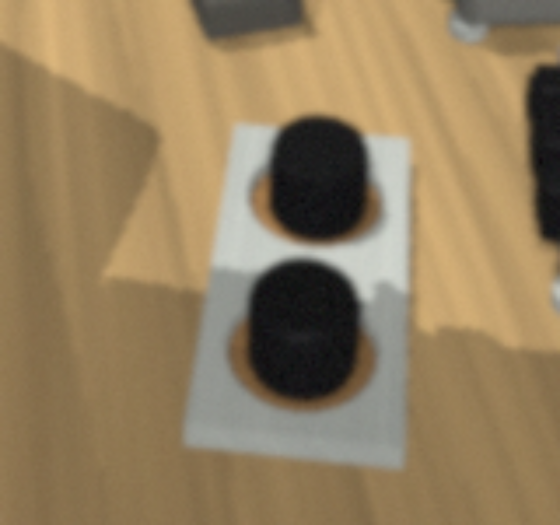

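View pics/w6.png

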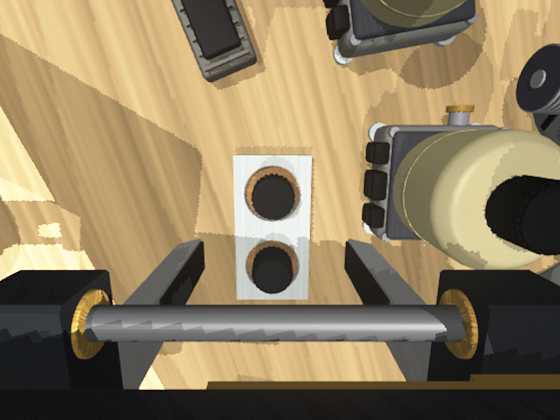

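Both caps stand upright, each in its own ring. The moved cap is at (275,195) in the wrist view and the other at (272,268), and the gripper is clear of everything. I'm handing in.

```bash
python3 -c "
from cell import manip;print(manip.sign_off())"
```

```text
the job is handed in; nothing more can be done
None
```

I lifted the cap straight up off the cream square-tank pump and carried it over to the tray. I lowered it into the empty pocket until a 6.9 N upward force showed it was on the floor, and only then let go. I handed the job in at about 11.5 s.

**Moved cap:** the last pictures show it upright in the pocket. Its top is at about 47 mm, where 46 mm is expected.

**Other cap:** it is still standing in its own pocket.

**Gripper:** it was about 200 mm clear and touching nothing.

**One disagreement:** the side camera puts the moved cap about 5 mm towards -y of the pocket centre, and the other cap about 5 mm off too. It showed the same 5–6 mm shift on the cap before I moved anything, so I take it as a bias of that view. The hand pose at release and the wrist view put the cap within about 2 mm of the pocket centre.

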